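Slide the hand balm into its bay between the thread spools

TASK

Put the pot of hand balm away: push it gently across the worktop, through the narrow gap between the red and the navy spool and on into the bay of the wooden thread rack, until it is fully home against the back rail. Keep it standing flat on the worktop all the way - slide it, do not lift, tip or flick it - and leave the other loose things (measuring cup, spice jar, dropper bottle, green peg) where they are.

Things in the scene. Friction and masses are not known exactly. Their poses are not given: they have to be found in the camera images.
- balm_pot: round pot of hand balm, grey-white lid, blue and white label: 69 mm in diameter, 41 mm high, smooth upright side, 0.08 to 0.15 kg, loose on the worktop. Between it and the rack the worktop is clear; a fixed black flex, 7 mm thick, lies across the worktop on its far side from the rack. Origin: centre of its underside; z up; its yaw means nothing.
- rack: U-shaped pale wooden thread rack screwed to the worktop (never moves), open in front; rails 28 mm wide, 8 mm high, no floor: the pot slides on the worktop. Origin: on the worktop, midway between the two front spools. x points into the bay (the way to push), y left seen that way, z up. Inner faces of the side rails: y = +-44 mm; of the back rail: x = 105 mm; the side rails begin at x = -14 mm.
- gap_red (a point): centre of the foot of the red spool, left of the gap at (0, +52.5, 8) mm in the rack's frame. All four spools are fixed on the rack, 29 mm in diameter; their tops with the peg tips reach 59 mm above the worktop. The gap between red and navy is 76 mm wide.
- gap_navy (a point): centre of the foot of the navy spool, right of the gap at (0, -52.5, 8) mm in the rack's frame. A sage and a cream spool stand on the rack's back corners, at (119, +58) and (119, -58) mm.
- bay (a point): where the centre of the pot's underside comes to lie when it is fully home: in the rack's bay, on the worktop, 70.7 mm behind the middle of the gap along the rack's x axis; a thin round blue inlay, 56 mm across, marks it. Same axes as the rack.
- dosing_cup: light blue measuring cup with a tab, 71x90x62 mm, loose, to be left alone. Origin: its underside.
- soda_jar: small dark-capped spice jar with a green label, 44 mm in diameter, 105 mm high, loose, to be left alone. Origin: centre of its underside.
- scent_oil: amber dropper bottle, 33 mm in diameter, 102 mm high, loose, to be left alone. Origin: centre of its underside.
- peg_1: green clothes peg lying flat, 15x72x12 mm, loose, to be left alone. Origin: centre of its underside.
There are look-alikes about, which are no part of the job. Several things look just like the balm_pot: the one meant starts nearest to the robot's base. There is more than one size of the rack; the one meant has the size given above.

How it is judged:
On the way:
1. the pot passes between the red and the navy spool, standing on the worktop (x of balm_pot in the frame of rack between -0.02 and 0.03 m and y of balm_pot in the frame of rack between -0.012 and 0.012 m and height (world z) of balm_pot below 0.006 m), for 0.04 s.
At the end, for the whole second after the job is handed in: the pot stands flat and at rest in the bay, no more than 8 mm short of the back rail and within 14 mm of the bay's point (x of balm_pot in the frame of bay above -0.008 m and horizontal distance between balm_pot and bay below 0.014 m and height (world z) of balm_pot below 0.005 m and angle between balm_pot's own z axis and vertical below 0.08 rad and linear speed of balm_pot below 0.01 m/s); the robot touches nothing.
It fails at once if the pot is lifted more than 12 mm (height (world z) of balm_pot above 0.012 m).
It fails at once if the pot is tipped (angle between balm_pot's own z axis and vertical above 0.3 rad).
It fails at once if the pot is flicked (faster than 0.5 m/s) (linear speed of balm_pot above 0.5 m/s).
It fails at once if the pot is squeezed or pressed with more than 25 N (contact force between the fingers and balm_pot above 25 N).
It fails at once if another loose thing is moved more than 15 mm (distance of any of dosing_cup, soda_jar, scent_oil, peg_1 from where it was at the start of the episode above 0.015 m).
It also fails if it takes over 45 s, if anything falls off the work surface, if the arm or the gripper's body presses on something with over 40 N, if the wrist force passes 120 N, or if a joint passes its speed limit or range.

ROBOT

A 7-joint arm with a two-finger parallel gripper is mounted at the origin on a cart in front of the work surface, level with it; the furniture and walls round the work are solid. World frame = base frame: x ahead of the robot, y to its left, z up, the work surface at z = 0. Lengths are in m, angles in rad, forces in N, time in s.
With the tool pointing down it reaches from about 0.4 to 0.875 m from the base axis. Payload 6.5 kg.
Tool frame: the origin (TCP) lies at the very end of the fingers, on their centre line; the grasp point (between the pads) lies 19 mm behind it; z points along the fingers, x is the direction in which the jaws open and shut, and the axes are right-handed (so a half turn about z gives the same grasp; the last joint's range is limited). The gripper opens to 88 mm and grips with 3 to 60 N. Pads are 18 mm wide; open, the fingers measure 123 mm over their backs; the gripper's body (75 mm by 187 mm) begins 45 mm behind the grasp point.
Start: joints at [1.077, 0.536, -0.004, 1.538, 0.003, 1.067, -0.071], TCP at [0.27, -0.591, 0.239] pointing down, gripper open.
Joint ranges: [-2.7, 2.7], [-0.37, 2.16], [-1.27, 1.26], [0.24, 2.4], [-1.31, 4.45], [0.19, 1.91], [-2.76, 2.76]. Speed limits (rad/s): [2.39, 2.39, 3.14, 3.14, 3.14, 3.14, 3.14].

INTERFACE

Orientations are given as a unit quaternion [x, y, z, w].
In Python, from station import bot, solve_ik, monitor, imaging gives the robot as it stands. The module is installed in compiled form; this text tells all that it offers. Calls block until the motion is done:
- bot.goto(position, orientation): joint-space move of the TCP to a pose.
- bot.move_straight(position, rate=0.15, rotation=None): straight line of the TCP; rotation=None keeps the orientation; rate is the mean speed in m/s.
- bot.movej(angles): joint-space move.
- bot.move_gripper(opening): opening from 0.0 (shut) to 1.0 (fully open); the grip force is fixed at half the most; returns when the fingers have stopped.
- bot.pause(seconds).
- solve_ik(position, orientation): joint angles nearest the present ones, or None.
- monitor.get_state(): the state.
- imaging.camera(name): name is "scene" or "top"; returns the picture (480x640x3 uint8, red, green, blue); there is no depth.
- imaging.camera_info(name): a dict with "mtx" (3x3 intrinsics, pixels), "k1" (the pictures are not rectified: a ray, as slopes to the right and down, at radius r is drawn at 1 + k1 r^2 times it, then the intrinsics apply), "rvec" (rotation vector, rad) and "tvec" (3), from world to camera coordinates, as OpenCV has them. Camera axes: x right, y down, z forward; pixel columns grow to the right and rows downward; lengths in m; the calibration is good to about 2 mm. A picture is of the moment at which its call begins. camera_info takes no time and is no camera call.
A pose or a line that the arm cannot do raises bot.MotionError and nothing moves.
- bot.job_done(): hands the job in, once; it reports no verdict.
The state is a dict: "time_s": time; "q": joint angles; "joint_velocities": joint speeds; "tau": joint torques, N m; "tcp_pos": TCP position; "tcp_rot": TCP orientation; "wrist_force": force on the tool from outside, world axes, zero at the start; "wrist_torque": the same for the moment, N m; "width": opening from 0.0 (shut) to 1.0 (fully open).
Only numpy, scipy, OpenCV 4.12 (cv2) and the standard library are available. Lean on these libraries where they do the work, as an engineer would, in place of code of your own. Each camera call takes 0.05 s, during which the arm holds its last target. There are 200 camera calls.

## Working session

There is one attempt and no reset: what is moved stays moved. The work goes in short steps, each a Python script; the robot and the scene stay as the last script left them, time stands still between calls to the robot, and variables do not carry over. Pictures are saved under pics/ and viewed, about 8 in all and at most 12, crops included, and the job is handed in when it is done.

```bash
mkdir -p pics; cat > h.py <<'E'
import numpy as np, cv2
from station import bot, solve_ik, monitor, imaging
def cam(n):
    i=imaging.camera_info(n);R=cv2.Rodrigues(np.array(i["rvec"],float))[0]
    return np.array(i["mtx"],float),float(i["k1"]),R,np.array(i["tvec"],float).ravel()
def cast(n,uv,z):
    K,k1,R,t=cam(n);uv=np.array(uv,float).reshape(-1,1,2)
    p=cv2.undistortPoints(uv,K,np.array([k1,0,0,0.]),R=None)[:,0]
    d=np.c_[p,np.ones(len(p))]@R; c=-R.T@t
    return c+d*((z-c[2])/d[:,2])[:,None]
def proj(n,P):
    K,k1,R,t=cam(n)
    return cv2.projectPoints(np.array(P,float).reshape(-1,1,3),R,t,K,np.array([k1,0,0,0.]))[0][:,0]
def shot(n,f):
    im=imaging.camera(n)[:,:,::-1].copy();cv2.imwrite("pics/"+f,im);return im
E
python3 - <<'E'
from h import *
for n in("top","scene"):
    shot(n,n+"0.png");K,k1,R,t=cam(n);print(n,K[0,0],k1,-R.T@t,R[2])
print(monitor.get_state())
E
```

```text
top 484.4386083334747 -0.029967199523812046 [0.32701611 0.12363853 1.25053485] [ 0.2060544   0.01025254 -0.97848683]
scene 555.4555147062 -0.04616480163672538 [-0.15495965  0.73773631  0.96377547] [ 0.54580261 -0.45660453 -0.70257513]
{'time_s': 0.1, 'q': array([ 1.07679799,  0.53709373, -0.00440565,  1.5387571 ,  0.00259502,
        1.06728074, -0.07118015]), 'joint_velocities': array([-0.00088088, -0.00132123, -0.00054236, -0.00258853, -0.00023427,
       -0.00038222, -0.00011844]), 'tau': array([ 2.46217598e-03, -5.72076952e+01,  9.93948765e-01, -2.52228427e+01,
       -5.60973503e-02,  1.34436769e-02,  8.40629173e-05]), 'tcp_pos': array([ 0.26941115, -0.59094207,  0.23793155]), 'tcp_rot': array([ 8.41107311e-01, -5.40867731e-01, -6.76727693e-04, -3.60305058e-04]), 'wrist_force': array([-0.1172545 , -0.39663412, -0.03282325]), 'wrist_torque': array([0.01555071, 0.02431528, 0.05291945]), 'width': 0.9996377028981994}
```

View pics/top0.png

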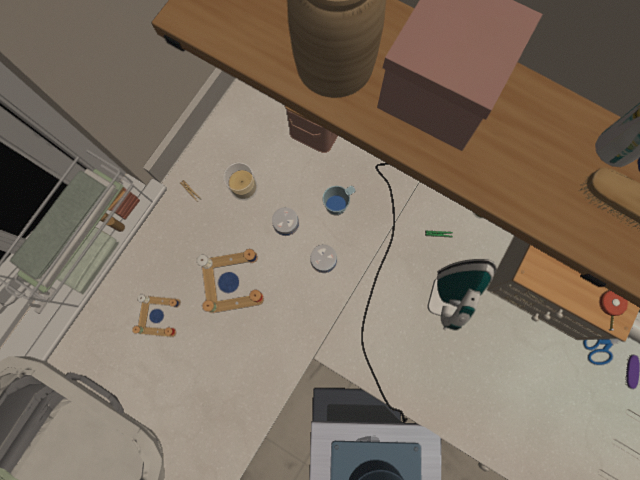

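View pics/scene0.png

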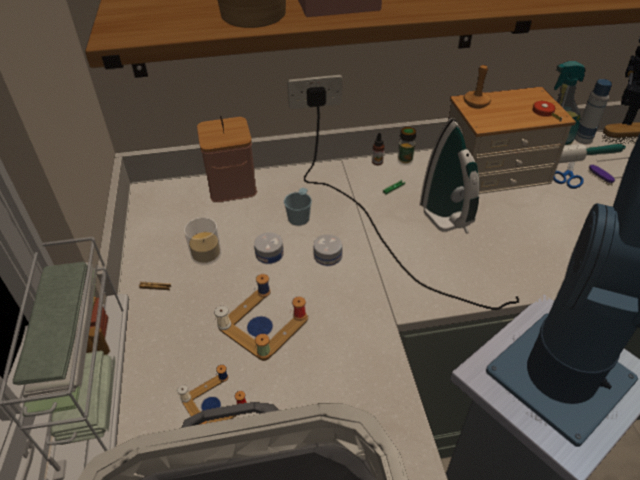

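Top view: the pot candidates are (323,258) and (285,221). The cream cup at (240,180) isn't one. The base is at about (375,470), so the pot at (323,258) is nearer. The large rack has its front spools at (250,256) and (257,297), 42 px apart (about 105 mm); the small rack is at (155,315). I'll measure now and check with a crop.

```bash
python3 - <<'E'
from h import *
im=cv2.imread("pics/top0.png");hsv=cv2.cvtColor(im,cv2.COLOR_BGR2HSV)
def blobs(m,lo,box=(120,200,360,345)):
    n,l,s,c=cv2.connectedComponentsWithStats(m.astype(np.uint8));
    for i in range(1,n):
        if s[i,4]>=lo and box[0]<c[i][0]<box[2] and box[1]<c[i][1]<box[3]: yield c[i].round(1),s[i]
H,S,V=[hsv[...,i].astype(int) for i in range(3)]
print("blue");
for c,s in blobs((H>100)&(H<130)&(S>110)&(V<150),60): print(c,s,cast("top",c,0.0)[0].round(4))
for n,uv,z in(("pot",(323,258),.041),("pot2",(285,221),.041),("navy",(250,256),.058),("red",(257,297),.058),("cream",(203,261),.058),("sage",(208,306),.058)): print(n,cast("top",uv,z)[0].round(4))
a=cv2.resize(im[190:350,125:355],None,fx=3.4,fy=3.4,interpolation=cv2.INTER_CUBIC);cv2.imwrite("pics/crop1.png",a)
E
```

```text
blue
[335.8 202.7] [327 196  19  14 212] [0.711  0.1099 0.    ]
[228.3 282.2] [219 273  19  19 208] [0.4887 0.3851 0.    ]
[156.1 315.4] [150 310  13  12  97] [0.3978 0.5662 0.    ]
pot [0.5513 0.1398 0.041 ]
pot2 [0.646  0.2404 0.041 ]
navy [0.5487 0.3228 0.058 ]
red [0.4464 0.2996 0.058 ]
cream [0.533  0.4402 0.058 ]
sage [0.4211 0.4193 0.058 ]
```

View pics/crop1.png

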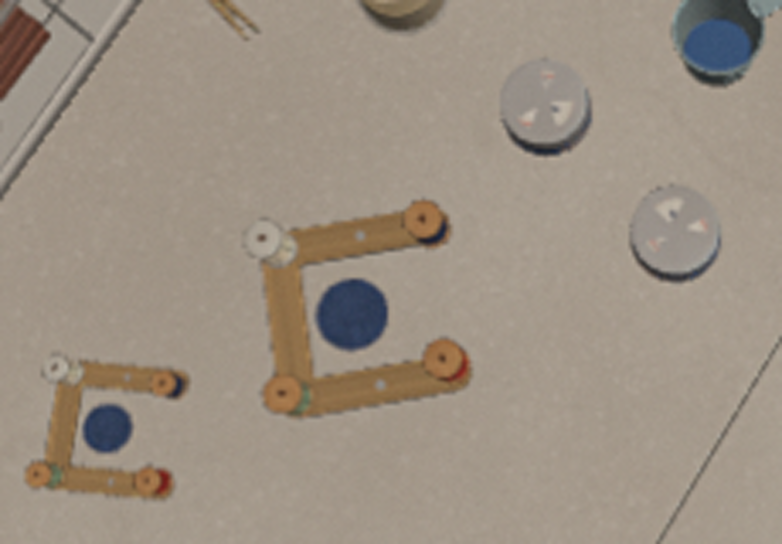

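The crop shows one pot to push at crop (675,232), the other pot at (545,103) and the larger rack in the middle. The orange tops of its front spools are at (425,219) and (445,359). Next I'll fit the rack from its four tops and the inlay, then cross-check with the scene camera.

```bash
cat > fit.py <<'E'
from h import *
def rigid(M,W):
    a=M-M.mean(0);b=W-W.mean(0);th=np.arctan2((a[:,0]*b[:,1]-a[:,1]*b[:,0]).sum(),(a*b).sum())
    R=np.array([[np.cos(th),-np.sin(th)],[np.sin(th),np.cos(th)]]);o=W.mean(0)-R@M.mean(0);return R,o,th
E
python3 - <<'E'
from fit import *
c=lambda u,v:(u/3.4+125-.35,v/3.4+190-.35)
tops=[c(445,359),c(425,219),c(283,394),c(264,239)]
W=np.r_[cast("top",tops,.057)[:,:2],cast("top",[(228.3,282.2)],.0)[:,:2]]
M=np.array([[0,.0525],[0,-.0525],[.119,.058],[.119,-.058],[.0707,0]])
R,o,th=rigid(M,W);print("top",o.round(4),th,((W-o)@R-M).round(4)*1000)
# pot lid in top
im=cv2.imread("pics/top0.png")
for n,uvw in(("top",(300,235,346,280)),("scene",(308,228,348,268))):
    im=cv2.imread(f"pics/{n}0.png");x0,y0,x1,y1=uvw;h=cv2.cvtColor(im,cv2.COLOR_BGR2HSV)[y0:y1,x0:x1].astype(int)
    cv2.imwrite(f"pics/z_{n}.png",cv2.resize(im[y0:y1,x0:x1],None,fx=8,fy=8,interpolation=cv2.INTER_CUBIC))
    l=cv2.cvtColor(im,cv2.COLOR_BGR2LAB)[y0:y1,x0:x1].astype(int)
    bg=np.median(l.reshape(-1,3),0); m=((l[...,2]<bg[2]-3)).astype(np.uint8)
    print(n,bg);k,lab,s,ce=cv2.connectedComponentsWithStats(m);i=1+s[1:,4].argmax();print(s[i],ce[i]+[x0,y0])
sc=cv2.imread("pics/scene0.png");h=cv2.cvtColor(sc,cv2.COLOR_BGR2HSV).astype(int)
m=((h[...,0]>100)&(h[...,0]<130)&(h[...,1]>110)).astype(np.uint8);k,lab,s,ce=cv2.connectedComponentsWithStats(m)
for i in range(1,k):
    if s[i,4]>40: print("scene blue",ce[i].round(1),s[i],cast("scene",ce[i],0)[0].round(4))
a,b=cv2.imread("pics/z_top.png"),cv2.imread("pics/z_scene.png")
d=cv2.resize(sc[265:365,205:325],None,fx=4,fy=4,interpolation=cv2.INTER_CUBIC)
o2=np.zeros((600,800,3),np.uint8);o2[:360,:368]=a[:360,:368];o2[:320,400:720]=b
cv2.imwrite("pics/crop2.png",d)
E
```

```text
top [0.5023 0.3145] 1.76650176135031 [[-0.6  0.2]
 [-0.6  0.1]
 [-0.1 -0. ]
 [ 0.   0.2]
 [ 1.2 -0.4]]
top [164. 130. 136.]
[ 11  14  26  24 161] [323.44099379 264.96273292]
scene [150. 130. 137.]
[  6  18  28  20 321] [327.59501558 257.11838006]
scene blue [568.6 178.2] [554 170  29  18 141] [ 0.3456 -0.5726  0.    ]
scene blue [259.2 325.8] [248 318  24  18 314] [ 0.4914  0.3859 -0.    ]
scene blue [210.4 403.3] [202 398  18  12 155] [0.4013 0.5647 0.    ]
```

View pics/crop2.png

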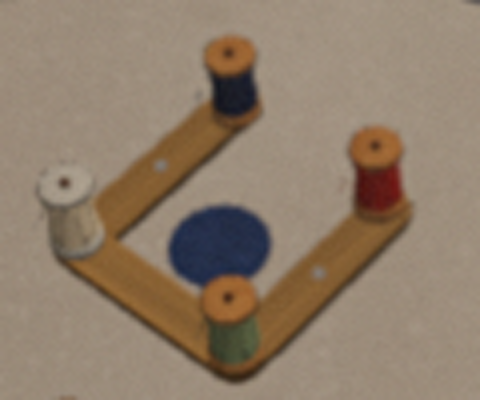

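```bash
python3 - <<'E'
from fit import *
th=1.7665;o=np.array([.5023,.3145]);R=np.array([[np.cos(th),-np.sin(th)],[np.sin(th),np.cos(th)]])
def tri(a,b):
    p,q=cast("top",a,0)[0],cast("scene",b,0)[0];c1,c2=[-cam(n)[2].T@cam(n)[3] for n in("top","scene")]
    A=np.c_[p-c1,-(q-c2)];s=np.linalg.lstsq(A,c2-c1,rcond=None)[0];return ((c1+s[0]*(p-c1)+c2+s[1]*(q-c2))/2).round(3),np.linalg.norm(A@s-(c2-c1)).round(3)
print("navy",tri((249.7,254.1),(262.2,277.8)),"red",tri((255.5,295.3),(298.8,301.5)))
print("iron tip",tri((491,264),(450,122)),"shelf L corner",tri((155,30),(95,56)))
p=cast("top",(323.3,257.2),.041)[0];print("pot",p,"rack",(p[:2]-o)@R,"scene lid px",proj("scene",[p]),"scene est",tri((323.3,257.2),(327.7,243.5)))
print("cable",[((cast("top",uv,.003)[0][:2]-o)@R).round(3) for uv in((386,255),(371,290),(363,320))])
for P in([.55,.055,.1],[.5,.34,.012],[.3,-.4,.45],[.45,0,.45]):
  for s in(0,np.pi):
    x=np.array([np.cos(th+np.pi/2+s),np.sin(th+np.pi/2+s)]) # tool x along +-rack y, tool z down
    q=np.array([np.cos((th+np.pi/2+s)/2),np.sin((th+np.pi/2+s)/2),0,0]); r=solve_ik(P,q);print(P,s,None if r is None else np.round(r,2))
E
```

```text
navy (array([0.555, 0.325, 0.056]), np.float64(0.003)) red (array([0.452, 0.305, 0.054]), np.float64(0.002))
iron tip (array([ 0.513, -0.212,  0.249]), np.float64(0.012)) shelf L corner (array([0.871, 0.442, 0.494]), np.float64(0.004))
pot [0.55343083 0.13907019 0.041     ] rack [-0.18202378 -0.01604128] scene lid px [[328.08434314 244.10124674]] scene est (array([0.554, 0.139, 0.043]), np.float64(0.001))
cable [array([-0.346, -0.001]), array([-0.29 ,  0.083]), array([-0.255,  0.155])]
[0.55, 0.055, 0.1] 0 [-0.91  0.89  1.09  1.94 -0.98  0.97 -2.29]
[0.55, 0.055, 0.1] 3.141592653589793 [ 0.22  0.63 -0.53  1.87  0.44  0.76 -0.36]
[0.5, 0.34, 0.012] 0 [ 0.03  1.11 -1.09  1.73  1.13  1.07  1.87]
[0.5, 0.34, 0.012] 3.141592653589793 [-0.25  0.87 -0.6   1.74  0.68  0.75 -1.  ]
[0.3, -0.4, 0.45] 0 [ 0.6   0.11  0.27  1.63 -0.03  1.41 -2.08]
[0.3, -0.4, 0.45] 3.141592653589793 [ 1.12  0.13 -0.31  1.6   0.04  1.41  0.99]
[0.45, 0, 0.45] 0 None
[0.45, 0, 0.45] 3.141592653589793 [ 0.54  0.05 -0.66  1.69  0.03  1.41  0.07]
```

```bash
cat >> fit.py <<'E'
th=1.7665;o=np.array([.5023,.3145]);Rk=np.array([[np.cos(th),-np.sin(th)],[np.sin(th),np.cos(th)]])
a_=(th+np.pi*1.5)/2;Q=[np.cos(a_),np.sin(a_),0,0]
def W(x,y,z): return [*(o+Rk@[x,y]),z]
def rk(p): return ((np.array(p)[:2]-o)@Rk).round(4)
def st(): s=monitor.get_state();print(round(s["time_s"],2),"rack",rk(s["tcp_pos"]),"z",s["tcp_pos"][2].round(4),"F",s["wrist_force"].round(1),"w",round(s["width"],3));return s
E
python3 - <<'E'
from fit import *
print("shelf front",cast("top",[(300,115),(400,170),(480,205)],.47).round(3))
bot.move_gripper(.284)
s=monitor.get_state()["tcp_pos"]
bot.move_straight([s[0],s[1],.36],rate=.25);st()
try: bot.move_straight([.40,-.03,.36],rate=.25,rotation=Q)
except bot.MotionError as e: print("E",e)
st()
E
```

```text
shelf front [[ 0.725  0.181  0.47 ]
 [ 0.627  0.007  0.47 ]
 [ 0.569 -0.127  0.47 ]]
1.75 rack [-0.843   0.4044] z 0.3593 F [-0.6  0.6 -0.7] w 0.28
4.21 rack [-0.3188  0.1676] z 0.3599 F [-0.6 -0.6  0.3] w 0.288
```

```bash
python3 - <<'E'
from fit import *
bot.move_straight([.43,.0,.12],rate=.25);st()
bot.move_straight(W(-.252,-.016,.08),rate=.15);st()
bot.move_straight(W(-.252,-.016,.012),rate=.1);st()
shot("top","top1.png");sc=shot("scene","scene1.png")
cv2.imwrite("pics/crop3.png",cv2.resize(sc[180:330,250:450],None,fx=3,fy=3))
E
```

```text
5.33 rack [-0.2947  0.1316] z 0.1208 F [0.7 0.  0.1] w 0.284
6.54 rack [-0.2524 -0.0154] z 0.0801 F [-0.2 -0.6  0.4] w 0.288
7.38 rack [-0.2519 -0.0164] z 0.0123 F [-0.7  0.8 -0.3] w 0.283
```

View pics/crop3.png

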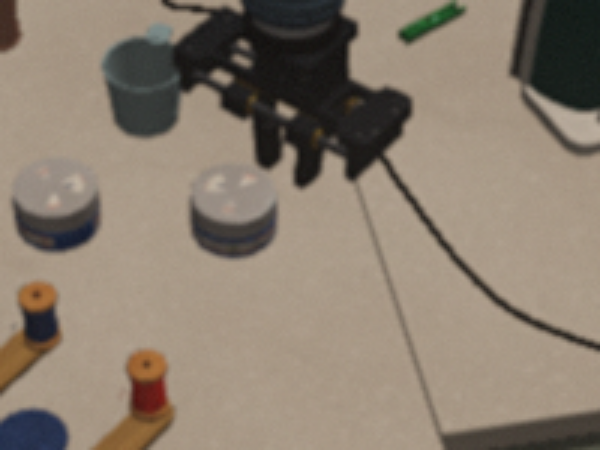

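The scene crop shows the two fingers at (265,150) and (308,165), directly behind the target pot at (233,205). The gripper is clear of the cup and the flex. Pushing now.

```bash
python3 - <<'E'
from fit import *
bot.move_straight(W(-.226,-.016,.012),rate=.03);st()
bot.move_straight(W(-.126,0,.012),rate=.04);st()
bot.move_straight(W(-.085,0,.012),rate=.04);st()
t=shot("top","top2.png");sc=shot("scene","scene2.png")
a=cv2.resize(t[220:330,185:335],(540,396));b=cv2.resize(sc[235:365,205:355],(457,396))
cv2.imwrite("pics/crop4.png",cv2.resize(np.hstack([a,b]),None,fx=.8,fy=.8))
print("pot expected px top",proj("top",[W(-.044,0,.041)]),"scene",proj("scene",[W(-.044,0,.041)]))
E
```

```text
8.49 rack [-0.2263 -0.016 ] z 0.012 F [ 0.6  0.1 -0.6] w 0.287
11.18 rack [-0.1261 -0.    ] z 0.012 F [ 0.6 -0.5  0.5] w 0.285
12.35 rack [-0.0852 -0.    ] z 0.012 F [ 0.7 -0.8  0. ] w 0.285
pot expected px top [[270.50395094 272.48712443]] scene [[294.87876126 281.92142636]]
```

View pics/crop4.png

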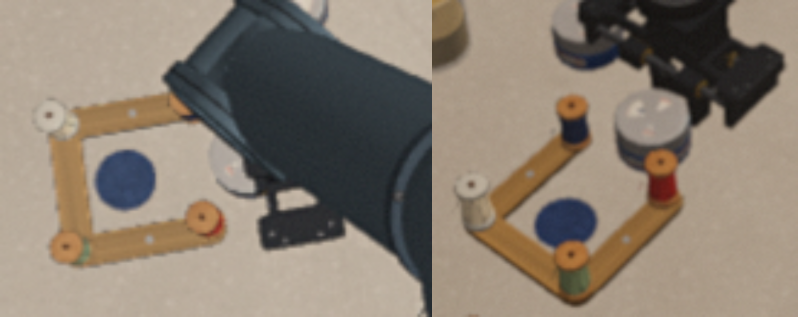

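The scene crop shows the pot's lid at about (652,117), which is full-image (295,283). I expected (294.9,281.9), so it is centred in the cradle at the mouth of the gap. Pushing through, with the force checked at each step.

```bash
python3 - <<'E'
from fit import *
u=Rk[:,0]
for x in(-.055,-.03,-.005,.01,.018,.023,.026,.028,.0295):
    bot.move_straight(W(x,0,.012),rate=.03);s=st();f=s["wrist_force"][:2]@u;print("  f along",round(f,1))
    if f<-6: break
sc=shot("scene","scene3.png")
cv2.imwrite("pics/crop5.png",cv2.resize(sc[255:375,195:345],None,fx=4,fy=4,interpolation=cv2.INTER_CUBIC))
print("home lid px",proj("scene",[W(.0707,0,.041)]),"8 short",proj("scene",[W(.0627,0,.041)]))
E
```

```text
13.6 rack [-0.0552 -0.0001] z 0.012 F [ 0.1 -0.5  1.1] w 0.286
  f along -0.5
14.58 rack [-0.0301 -0.    ] z 0.012 F [0.3 0.  0.3] w 0.287
  f along -0.0
15.57 rack [-0.0051 -0.0001] z 0.012 F [ 0.3  0.5 -0.1] w 0.288
  f along 0.4
16.22 rack [0.0101 0.    ] z 0.012 F [-0.6  0.3 -0.2] w 0.283
  f along 0.4
16.63 rack [0.0184 0.    ] z 0.012 F [-0.2  0.1 -0.6] w 0.283
  f along 0.1
16.95 rack [0.0234 0.0001] z 0.012 F [ 0.3 -0.1 -1.2] w 0.288
  f along -0.2
17.2 rack [0.0263 0.    ] z 0.012 F [-0.7 -0.4 -0.2] w 0.28
  f along -0.3
17.45 rack [0.0282 0.    ] z 0.012 F [-0.  -0.4 -1.2] w 0.284
  f along -0.4
17.7 rack [0.0296 0.    ] z 0.012 F [-0.1  0.1 -0.2] w 0.282
  f along 0.1
home lid px [[259.03670217 314.27756927]] 8 short [[261.65921266 311.9103995 ]]
```

View pics/crop5.png

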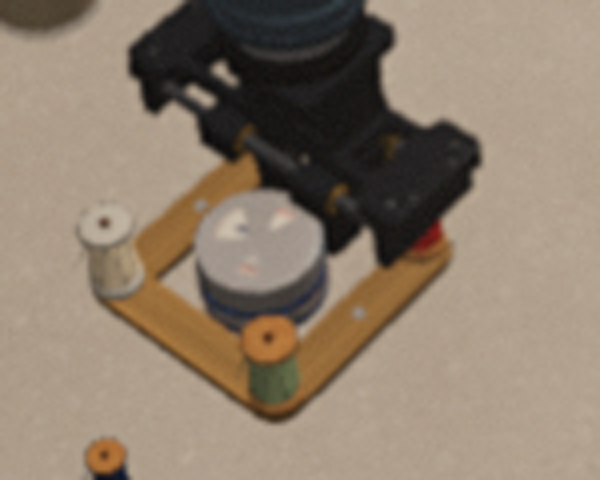

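The lid centre is at crop (260,240), which is full-image (260,315). The home position is (259,314.3), so the pot is within 1–3 mm of home. I'll creep forward until I feel the rail.

```bash
python3 - <<'E'
from fit import *
u=Rk[:,0]
for x in np.arange(.0302,.0375,.0007):
    bot.move_straight(W(x,0,.012),rate=.01);bot.pause(.1)
    f=np.mean([monitor.get_state()["wrist_force"][:2]@u for _ in range(3)]);print(round(x,4),rk(monitor.get_state()["tcp_pos"]),round(f,1))
    if f<-3: break
st()
bot.move_straight(W(.01,0,.012),rate=.03)
bot.move_straight(W(-.09,0,.012),rate=.1);
bot.move_straight(W(-.09,0,.16),rate=.15)
bot.move_straight(W(-.25,.05,.2),rate=.15);st()
t=shot("top","top4.png");sc=shot("scene","scene4.png")
a=cv2.resize(t[235:325,190:290],(400,360),interpolation=cv2.INTER_CUBIC);b=cv2.resize(sc[265:365,205:305],(360,360),interpolation=cv2.INTER_CUBIC)
cv2.imwrite("pics/crop6.png",np.hstack([a,b]))
for n in("top","scene"): print("home",proj(n,[W(.0707,0,.041),W(.0627,0,.041)]))
E
```

```text
0.0302 [ 0.0302 -0.    ] -0.5
0.0309 [ 0.0309 -0.    ] -0.9
0.0316 [0.0314 0.    ] -1.2
0.0323 [ 0.0316 -0.    ] -4.4
19.15 rack [ 0.0316 -0.    ] z 0.0119 F [ 0.3 -4.4  1.3] w 0.287
23.62 rack [-0.249   0.0499] z 0.1999 F [0.3 0.5 0.1] w 0.283
home [[225.55736295 280.11414605]
 [228.69606334 279.58183331]]
home [[259.03670217 314.27756927]
 [261.65921266 311.9103995 ]]
```

View pics/crop6.png

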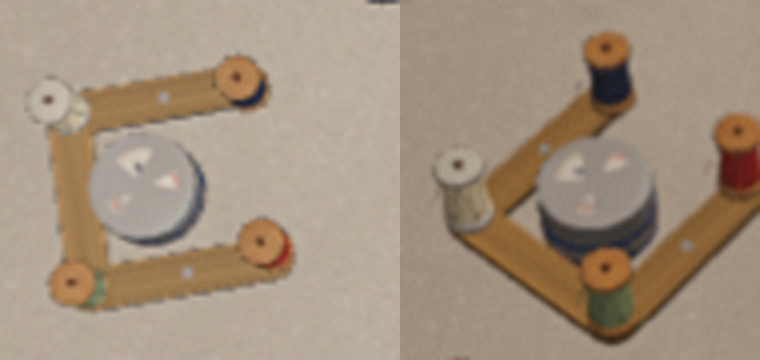

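```bash
python3 - <<'E'
from fit import *
bot.pause(.5);bot.job_done();st()
E
```

```text
the job is handed in; nothing more can be done
the job is handed in; nothing more can be done
```

The balm pot is in the bay of the larger rack, up against the back rail, and the job is handed in after about 24 s of robot time. I slid the pot nearest the base with the two part-open fingers as a cradle behind it. It went through the middle of the red–navy gap and on until the rail pushed back with about 4.4 N, and then I withdrew the arm.

**Last checks:**
- **Position:** both cameras show the pot standing flat, and top and scene views put it about 3 to 4 mm from the computed home position. Most of that is sideways, towards the red spool, and within the 14 mm allowed. The firm stop indicates it is against the back rail.
- **Clearance:** the gripper is about 0.3 m back from the pot and 0.2 m up. The wrist force reads near zero, so it is touching nothing.
- **Passage through the gap:** I tracked the tool to within 0.1 mm of the rack's centre line, but took no picture with the pot between the spools.
- **Other loose things:** no contact force showed before the rail. I did not re-measure the cup, jar, bottle and peg afterwards.

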